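# Dock the wash bottle at the pump tower

## Task

On the bottle filling stand, pull back the carrier's spring plunger, slide the carrier along its square tube to the end where the square pump tower stands, and let the plunger drop fully home in the locking hole there; it must be felt for, as the tube sits a little off-centre in its brackets. Then slide the tall white bottle along the bench, pushing it low down so that it neither tips nor leaves the bench, into the carrier's fork until it rests against the fork's back. Leave the other things on the bench where they are.

Things in the scene. Friction and masses are not known exactly. Their poses are not given: they have to be found in the camera images.
- stand: Fixed filling stand: aluminium base plate 60 x 440 x 8 mm (x, y, z), end brackets at y = +-188 mm holding the rail, a light bar on top. Origin at the underside centre of the base; x away from the robot, y along the rail, z up.
- rail_mid (a point): Middle between the end brackets, on the axis of the square steel tube (40 mm, along y, turned 35 deg so its top wall leans towards the robot), 100 mm up. The tube sits up to 9 mm off this point along y, how far is not told. Tube's top wall: a 36 mm slot at its middle (the 12 mm pin starts in it) and a 15 mm wide locking hole 100 mm to each side of the tube's middle. Axes as the stand's.
- bar_mid (a point): Middle of the underside of the white light bar over the rail, 292 mm above the bench (light strip down to 290), 25 mm towards the robot from the tube's axis. Bar 24 mm wide (x), 22 mm thick, on posts at y = +-211 mm. It keeps an upright gripper off the knob: come tilted with the plunger. Axes as the stand's.
- knob (a point): Centre of the plunger's black knob, a round grip 32 mm across, 40 mm long. z points out along the plunger, the way to pull: 35 deg from vertical, leaning towards the robot; y is along the rail. With the pin home it lies 47 mm towards the robot from the tube's axis, 167 mm above the bench. Under it, a 24 mm thick barrel ends 6 mm below the knob.
- plunger (a joint): How far the plunger is pulled out, m: 0 = home in slot or hole, 0.012 = pin resting on the tube's outer face, 0.019 = stop. The spring pushes back with 6 N at 0, rising to 11 N. With the pin down in hole or slot the carrier is blocked; with it on the face or raised the carrier slides with 3 to 6 N, and the pin snaps into a hole it passes.
- fork_seat (a point): Bench point where the bottle's axis stands when docked in the grey carrier's fork: 82 mm towards the robot from the tube's axis, same y as the plunger; axes as the stand's. Fork back plate 30 mm beyond it (+x), z 10 to 78 mm; prongs 72 mm apart inside, z 13 to 47 mm, reach 8 mm towards the robot from it, then flare 12 mm more. The carrier slides 125 mm either way.
- tower: Fixed square white pump tower 64 x 64 x 172 mm with a short steel spout, 63 mm behind the tube's axis, 100 mm to one side or the other of the stand's middle; a round steel canister (64 mm across, 140 mm) stands at the other end. Origin at the underside centre, axes as the stand's. The right locking hole has the tower's y to within 9 mm.
- bottle: Loose tall narrow white bottle, 60 mm across, 150 mm tall with a narrower neck and grey cap, about 0.35 kg. Origin at the centre of its underside. It starts in front of the tower's end of the rail, on the robot's side, 52 to 77 mm short of the docked place (measured in x) and up to 20 mm to either side of the tower's y. Friction on the bench about 0.6: pushed higher than about 40 mm it may topple.
- tube_rack: Bystander: white rack 60 x 180 mm with sample tubes, 106 mm tall; loose. Origin at underside centre.
- jar: Bystander: low amber jar 56 mm across, 60 mm tall, behind the rail between tower and canister. Origin at underside centre.
- beaker: Bystander: glass beaker 70 mm across, 90 mm tall. Origin at underside centre.
- tip_box: Bystander: grey pipette tip box with clear lid, 80 x 120 x 66 mm. Origin at underside centre.
- dish: Bystander: flat clear dish 60 mm across, 16 mm tall, in front of the rail's middle. Origin at underside centre.
- spray_can: Bystander: aluminium can 56 mm across, 130 mm tall. Origin at underside centre.
Mind the look-alikes: they are no part of the job. Leave any red or yellow look-alike of the bottle alone.

How it is judged:
On the way, in this order (a step that is already met when the one before it is completed fails the run):
1. the plunger is pulled back clear of the slot (value of joint plunger above 0.0118 m), for 0.05 s.
2. the carrier is at the tower's end with its plunger home in the locking hole (value of joint plunger below 0.004 m and y of fork_seat in the frame of tower between -0.015 and 0.015 m), for 0.3 s.
3. the bottle stands in the fork (all of step 2 and x of bottle in the frame of fork_seat between -0.012 and 0.012 m and y of bottle in the frame of fork_seat between -0.012 and 0.012 m and angle between bottle's own z axis and vertical below 0.1 rad and height (world z) of bottle below 0.006 m), for 0.2 s.
At the end, for the whole second after the job is handed in: The plunger is home (within 4 mm) in the locking hole at the tower's end (fork within 15 mm of the tower's y), and the bottle stands upright (within 0.1 rad) on the bench, at rest, within 12 mm of the fork's seat in x and y (all of step 3 and linear speed of bottle below 0.02 m/s); the robot touches nothing.
It fails at once if the bottle tips over (more than 0.4 rad) (angle between bottle's own z axis and vertical above 0.4 rad).
It fails at once if the bottle is lifted off the bench by more than 20 mm (height (world z) of bottle above 0.02 m).
It fails at once if a bystander (tube rack, jar, beaker, tip box, dish or can) is shifted by more than 30 mm (distance of any of tube_rack, jar, beaker, tip_box, dish, spray_can from where it was at the start of the episode above 0.03 m).
It also fails if it takes over 58 s, if anything falls off the work surface, if the arm or the gripper's body presses on something with over 40 N, if the wrist force passes 120 N, or if a joint passes its speed limit or range.

## Robot

A 6-joint arm with a two-finger parallel gripper is mounted at the origin on the work surface. World frame = base frame: x ahead of the robot, y to its left, z up, the work surface at z = 0. Lengths are in m, angles in rad, forces in N, time in s.
With the tool pointing down it reaches from about 0.3 to 0.775 m from the base axis. Payload 14.6 kg.
Tool frame: the origin (TCP) lies at the very end of the fingers, on their centre line; the grasp point (between the pads) lies 19 mm behind it; z points along the fingers, y is the line along which they close (so a half turn about z gives the same grasp; the last joint's range is limited). The gripper opens to 94 mm and grips with 3 to 60 N. Pads are 16 mm wide; open, the fingers measure 119 mm over their backs; the gripper's body (75 mm by 177 mm) begins 78 mm behind the grasp point.
Start: joints at [-1.35, 0.3, 1.521, -0, 1.321, -0.067], TCP at [0.156, -0.527, 0.205] pointing down, gripper open.
Joint ranges: [-3.03, 3.03], [-0.79, 2.21], [0.23, 2.52], [-1.04, 4.18], [0, 3.07], [-2.55, 2.55]. Speed limits (rad/s): [2.22, 2.22, 2.57, 3.14, 3.14, 3.14].

## Interface

Orientations are given as [roll, pitch, yaw] about the fixed x, y, z axes, in that order (R = Rz(yaw) Ry(pitch) Rx(roll)).
In Python, from station import ctrl, cams gives the robot as it stands. The module is installed in compiled form; this text tells all that it offers.
- The arm moves only by the tool arm_command, never from a script. Its argument "plan" is a list that holds one entry, the list of rows, each a list of 7 numbers: the shift along the tool's x, y, z in shares of 75 cm (1.0 is 75 cm), then the turn, a rotation vector about the tool's x, y, z in a scale on which 1.0 is pi/2 rad, then the closure, from -1 (fully open) to 1 (shut). A call has 1 to 12 rows; each row is the pose to reach, as a shift and turn from the pose commanded when the call began, along the tool's axes at that moment; what a row does not reach only later rows make up. A row lasts 1/10 s, in which the tool goes at most 50 mm and 8.59 degrees, less where a joint would pass 70% of its speed; a pose out of reach is approached as far as the arm can. A shift or turn number past 1, either way, is cut back to 1. A call with a gripper value outside its range is refused whole. The fingers move at their own pace and stop on an object; "squeeze" is the grip in N (left out, the last holds). Time passes only in rows, so rows that repeat a pose let the fingers close. It gives the time, the measured TCP pose, the force, the opening and the grip force at its end, in the units of the state.
- ctrl.get_obs(): the state, without advancing time (a new reading comes with each control period).
- cams.camera(name): name is "scene" or "top"; returns (picture, depth): 400x640x3 uint8, blue, green, red; 400x640 float32, m along the optical axis (not along the pixel's ray), 0 where there is no reading.
- cams.camera_info(name): a dict with "fx", "fy", "cx", "cy" (pixels), "world_to_cam" (4x4, takes a point from world to camera coordinates). Camera axes: x right, y down, z forward; pixel columns grow to the right and rows downward; lengths in m; the calibration is good to about 2 mm. A picture is of the moment at which its call begins. camera_info takes no time and is no camera call.
- ctrl.hand_in(): hands the job in; it is judged then, once.
The state is a dict: "time_s": time; "qpos": joint angles; "joint_vel": joint speeds; "tau": joint torques, N m; "ee_pos": TCP position; "eef_rot": TCP orientation; "force": force on the tool from outside, world axes, zero at the start; "moment": the same for the moment, N m; "grip_width": finger opening in m; "grip_force": force on a finger pad.
Only numpy, scipy, OpenCV 4.12 (cv2) and the standard library are available. Lean on these libraries where they do the work, as an engineer would, in place of code of your own. Each camera call takes 0.05 s, during which the arm holds its last target. There are 200 camera calls.

## Working session

There is one attempt and no reset: what is moved stays moved. The work goes in short steps, Python scripts to look and compute and a tool call to move; the robot and the scene stay as the last step left them, time stands still between calls to the robot, and variables do not carry over. Pictures are saved under pics/ and viewed, at most 10 in all, crops included, and the job is handed in when it is done.

Besides the shell and the picture viewer there is one more tool, called in YAML: its name, and indented under it one key for each argument. arm_command: Moves the arm, as the interface text tells. Its arguments: {"type":"object","properties":{"plan":{"type":"array"},"squeeze":{"type":"number"}},"required":["plan"]}

```bash
mkdir -p pics; cat > h.py <<'E'
import numpy as np, cv2
from station import ctrl, cams
def grab(n):
    im,d=cams.camera(n); return im,d,cams.camera_info(n)
def cloud(d,ci):
    v,u=np.mgrid[:d.shape[0],:d.shape[1]]
    P=np.stack([(u-ci['cx'])/ci['fx']*d,(v-ci['cy'])/ci['fy']*d,d,np.ones_like(d)],-1)
    return (P@np.linalg.inv(ci['world_to_cam']).T)[...,:3]
E
python3 - <<'E'
from h import *
for n in ('scene','top'):
    im,d,ci=grab(n); cv2.imwrite(f'pics/{n}0.png',im); np.savez(f'{n}0.npz',im=im,d=d)
    print(n,ci['fx'],np.linalg.inv(ci['world_to_cam']).round(3).tolist(),(d>0).mean())
s=ctrl.get_obs(); print(s)
E
```

```text
scene 400.98870005344537 [[-0.037, 0.868, -0.495, 1.096], [0.999, 0.04, -0.005, 0.019], [0.015, -0.495, -0.869, 1.023], [0.0, 0.0, 0.0, 1.0]] 0.995953125
top 366.0039438072826 [[-0.013, -0.996, 0.091, 0.524], [-1.0, 0.014, 0.008, 0.002], [-0.009, -0.091, -0.996, 0.987], [0.0, 0.0, 0.0, 1.0]] 0.9960859375
{'time_s': 0.1, 'qpos': array([-1.34962650e+00,  3.00435134e-01,  1.52149402e+00,  4.51329091e-06,
        1.32067330e+00, -6.65973870e-02]), 'joint_vel': array([-0.00019845, -0.00278493, -0.00242509,  0.00056822,  0.00111721,
       -0.00023129]), 'tau': array([ 2.00384588e-03, -5.32635927e+01, -3.53280866e+01,  7.09961937e-02,
        2.34805467e-02, -6.08176993e-05]), 'ee_pos': array([ 0.1560482 , -0.52717023,  0.20494288]), 'eef_rot': array([-3.14058539e+00, -7.15621210e-05,  2.87766062e-01]), 'force': array([ 0.40990314, -0.26446159,  0.44804171]), 'moment': array([ 0.01682419, -0.00044004,  0.00151795]), 'grip_force': 0.0, 'grip_width': 0.094050615520048}
```

View pics/scene0.png

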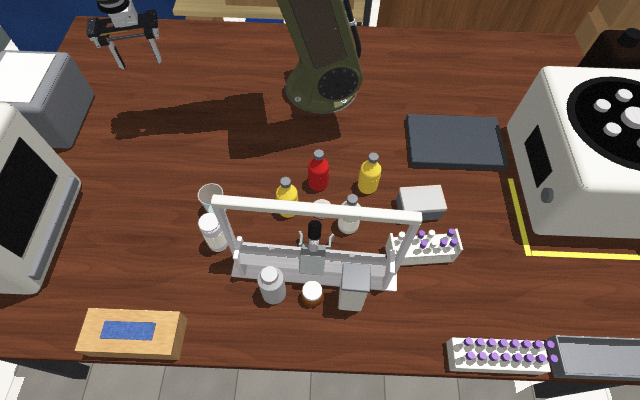

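View pics/top0.png

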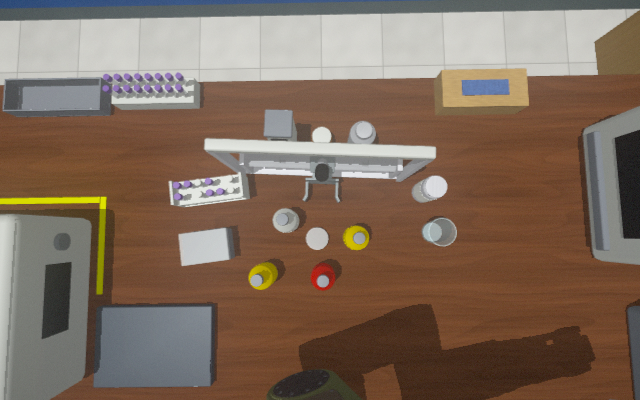

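The two views show the tower at the +y end: scene (354,285), top (279,125). The white bottle is at top (286,220) and the knob is at top (322,172), under the bar. Next I'll measure these points.

```bash
python3 - <<'E'
from h import *
C={}
for n in ('scene','top'):
    f=np.load(f'{n}0.npz'); C[n]=(f['im'],cloud(f['d'],cams.camera_info(n)))
allP=np.concatenate([C[n][1].reshape(-1,3) for n in C]); allc=np.concatenate([C[n][0].reshape(-1,3) for n in C])
def box(P,lo,hi): return np.all((P>lo)&(P<hi),-1)
for n in C:
    P=C[n][1]; im=C[n][0].astype(int)
    m=box(P,[.45,-.4,.300],[.95,.4,.33]); 
    q=P[m]; r=cv2.minAreaRect(q[:,:2].astype(np.float32)); print(n,'bar',m.sum(),r,np.median(q[:,2]), q[:,1].min(),q[:,1].max())
    dark=(im.max(-1)<60)
    k=box(P,[.45,-.2,.12],[.75,.2,.22])&dark; q=P[k]
    if len(q): print(n,'knob',k.sum(),q.mean(0).round(4),q.min(0).round(3),q.max(0).round(3))
    # components above bench
    m=box(P,[.25,-.35,.012],[.95,.4,.28]).astype(np.uint8)
    N,L,S,_=cv2.connectedComponentsWithStats(m)
    for i in range(1,N):
        if S[i,4]<60: continue
        q=P[L==i]; top=q[:,2]>np.percentile(q[:,2],98)-.01
        print(n,S[i].tolist(),'med',np.median(q,0).round(3),'min',q.min(0).round(3),'max',q.max(0).round(3),'topc',((q[top].min(0)+q[top].max(0))/2).round(3))
E
```

```text
scene bar 2600 ((0.6836466193199158, 0.007235690951347351), (0.4341762661933899, 0.026271358132362366), 87.00765991210938) 0.3123580132757089 -0.20971756169483868 0.22364235467411825
scene knob 232 [0.6662 0.0035 0.176 ] [ 0.64  -0.012  0.157] [0.683 0.019 0.191]
scene [409, 138, 39, 29, 955] med [0.304 0.343 0.029] min [0.25  0.289 0.012] max [0.346 0.4   0.035] topc [0.298 0.345 0.029]
scene [308, 149, 21, 41, 653] med [0.434 0.005 0.093] min [ 0.397 -0.025  0.012] max [0.449 0.035 0.153] topc [0.417 0.005 0.147]
scene [358, 152, 23, 40, 656] med [0.437 0.151 0.093] min [0.399 0.124 0.012] max [0.452 0.184 0.152] topc [0.42  0.155 0.146]
scene [276, 177, 22, 24, 390] med [ 0.522 -0.076  0.108] min [ 0.487 -0.109  0.065] max [ 0.538 -0.05   0.153] topc [ 0.514 -0.08   0.147]
scene [198, 183, 265, 128, 9671] med [0.705 0.017 0.112] min [ 0.488 -0.322  0.012] max [0.809 0.386 0.28 ] topc [0.684 0.007 0.253]
scene [397, 185, 50, 34, 1312] med [0.502 0.306 0.064] min [0.448 0.238 0.012] max [0.539 0.368 0.07 ] topc [0.494 0.302 0.064]
scene [342, 194, 19, 13, 142] med [0.559 0.096 0.147
[... 2027 characters left out ...]
2  0.012] max [0.537 0.046 0.021] topc [0.508 0.017 0.016]
top [343, 226, 26, 24, 502] med [ 0.509 -0.076  0.106] min [ 0.481 -0.108  0.022] max [ 0.537 -0.051  0.155] topc [ 0.509 -0.081  0.148]
top [179, 228, 56, 38, 1726] med [0.492 0.295 0.066] min [0.446 0.236 0.012] max [0.537 0.364 0.072] topc [0.491 0.301 0.066]
top [249, 262, 29, 28, 589] med [0.424 0.144 0.103] min [0.389 0.123 0.012] max [0.448 0.181 0.154] topc [0.417 0.153 0.149]
top [311, 263, 25, 28, 537] med [0.42  0.003 0.106] min [ 0.385 -0.027  0.013] max [0.444 0.032 0.154] topc [0.414 0.004 0.149]
top [168, 305, 47, 38, 1689] med [0.296 0.342 0.03 ] min [0.25  0.287 0.012] max [0.34  0.4   0.036] topc [0.295 0.344 0.03 ]
```

The bar, tower, bottle and knob positions all agree with the given dimensions, and the stand yaw comes out at about -3°. Now a helper to turn targets into tool-frame moves.

```bash
cat >> h.py <<'E'
from scipy.spatial.transform import Rotation as Ro
YAW=np.radians(-3.); RS=Ro.from_euler('z',YAW); RM=np.array([.707,.0055,0.])   # rail_mid (bench level)
def W(p): return RM+RS.apply(p)        # stand coords rel. to rail_mid (bench z) -> world
def S(p): return RS.inv().apply(np.asarray(p)-RM)
def tilt(a):  # tool z leaning away from robot by a deg from down, tool y = -stand y
    z=np.array([np.sin(np.radians(a)),0,-np.cos(np.radians(a))]); y=np.array([0,-1.,0])
    return RS*Ro.from_matrix(np.c_[np.cross(y,z),y,z])
def state():
    s=ctrl.get_obs(); R=Ro.from_euler('xyz',s['eef_rot']); return s,s['ee_pos'],R
def rel(tcp,Rt):
    s,p,R=state(); return (R.inv().apply(tcp-p)*1000).round(1).tolist(),(R.inv()*Rt).as_rotvec().round(3).tolist()
E
python3 - <<'E'
from h import *
Rt=tilt(35); K=np.array([.660,.0035,.167]); zt=Rt.apply([0,0,1])
print('knob stand',S(K),'bottle',S([.554,.095,0]),'tower',S([.773,.101,0]))
print(rel(K+zt*(-.100+.019-.004),Rt), K+zt*-.085)
print(rel(K+zt*(-.160),Rt), K+zt*-.16)
E
```

```text
knob stand [-0.04683092 -0.00445705  0.167     ] bottle [-0.15747439  0.08136994  0.        ] tower [0.06091147 0.09882329 0.        ]
([587.9, -382.1, -31.3], [-0.105, 0.605, 0.329]) [0.61131282 0.00605159 0.23662792]
([547.3, -396.5, -92.7], [-0.105, 0.605, 0.329]) [0.56835354 0.00830299 0.29806433]
```

Careful with the scale: shifts go in shares of 75 cm and turns go in shares of pi/2 rad. That gives: 440 mm / 750 = 0.5867, -100 mm / 750 = -0.1333, 0.605 rad / 1.5708 = 0.3852.

arm_command:
  plan:
    - [[0,0,-0.0667,0,0,0,-1],[0.0533,-0.04,-0.1333,0,0,0,-1],[0.1067,-0.0773,-0.1733,-0.0064,0.0382,0.0191,-1],[0.16,-0.116,-0.1733,-0.0127,0.0764,0.0446,-1],[0.2133,-0.1547,-0.1733,-0.0191,0.1146,0.0637,-1],[0.2667,-0.1933,-0.1733,-0.0255,0.1528,0.0828,-1],[0.32,-0.232,-0.1733,-0.0318,0.191,0.1019,-1],[0.3733,-0.2707,-0.1733,-0.0382,0.2292,0.1273,-1],[0.4267,-0.3093,-0.1733,-0.0446,0.2674,0.1464,-1],[0.48,-0.348,-0.1667,-0.0509,0.3056,0.1655,-1],[0.5333,-0.3867,-0.16,-0.0573,0.3438,0.191,-1],[0.5867,-0.4253,-0.1533,-0.0668,0.3852,0.2094,-1]]

```text
time_s: 1.3
ee_pos: [0.4765, -0.11, 0.3226]
eef_rot: [-3.141, -0.615, -0.054]
force: [1.9, -2.2, -0.8]
grip_width: 0.0938
grip_force: 0.0
```

```bash
python3 - <<'E'
from h import *
Rt=tilt(35); K=np.array([.660,.0035,.167]); zt=Rt.apply([0,0,1])
print(rel(K+zt*-.085,Rt)); print(rel(K+zt*-.16,Rt)); print(rel(K+zt*.015,Rt));print(state()[0]['qpos'])
E
```

```text
([55.3, -123.1, 144.2], [0.001, -0.004, -0.001])
([55.6, -123.0, 69.2], [0.001, -0.004, -0.001])
([54.9, -123.1, 244.2], [0.001, -0.004, -0.001])
[-0.41583418 -0.2531755   1.93047742  0.26442608  0.89797198  1.1036176 ]
```

Scaled: 144 mm / 750 = 0.192, -123 mm / 750 = -0.164, -0.004 rad / 1.5708 = -0.0025.

arm_command:
  plan:
    - [[0.0267,-0.06,0.0333,0,0,0,-1],[0.0533,-0.12,0.0667,0,0,0,-1],[0.0733,-0.164,0.092,0,-0.0025,0,-1],[0.0733,-0.164,0.1267,0,-0.0025,0,-1],[0.0733,-0.164,0.16,0,-0.0025,0,-1],[0.0733,-0.164,0.192,0,-0.0025,0,-1],[0.0733,-0.164,0.192,0,-0.0025,0,-1],[0.0733,-0.164,0.192,0,-0.0025,0,-1]]

```text
time_s: 2.1
ee_pos: [0.6094, 0.0043, 0.2359]
eef_rot: [3.14, -0.606, -0.052]
force: [-0.3, 0.3, -0.2]
grip_width: 0.0938
grip_force: 0.0
```

```bash
python3 - <<'E'
from h import *
Rt=tilt(35); K=np.array([.660,.0035,.167]); zt=Rt.apply([0,0,1])
print(rel(K+zt*.015,Rt)); print(state()[0]['force'])
im,d,ci=grab('scene'); P=cloud(d,ci)
cv2.imwrite('pics/a.png',cv2.resize(im[160:320,200:460],None,fx=3,fy=3))
k=np.all((P>[.6,-.05,.135])&(P<[.72,.06,.2]),-1)&(im.max(-1)<60); q=P[k]; print(k.sum(),q.min(0),q.max(0),q.mean(0))
E
```

```text
([2.4, -2.0, 100.4], [0.001, 0.005, 0.001])
[-0.34498702  0.30048372 -0.1864026 ]
236 [ 0.63970654 -0.01147502  0.1556092 ] [0.68345302 0.01954179 0.19170645] [0.66586001 0.00376899 0.17598364]
```

View pics/a.png

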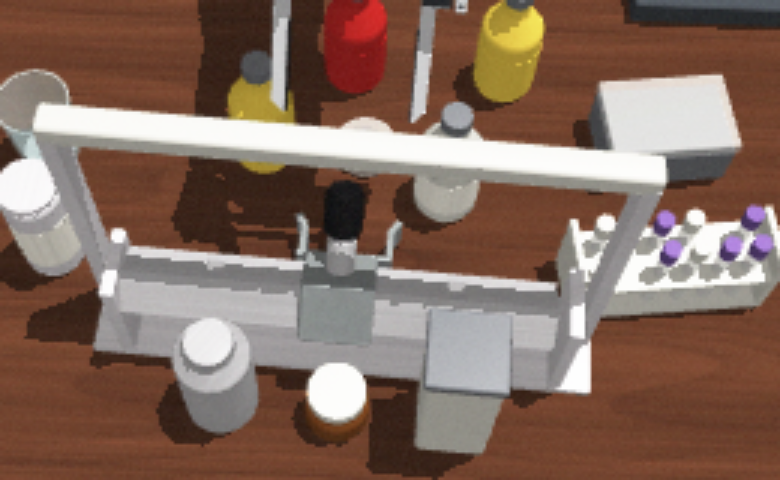

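The crop shows the fingers at (280,60) and (425,75), straddling the knob at (345,205), and small marks at (215,262) and (485,287) on the tube that could be the holes. I'll go down onto the knob.

Scaled: 100 mm / 750 = 0.1333, 95 mm / 750 = 0.1267.

arm_command:
  plan:
    - [[0.0027,-0.0027,0.0333,0,0,0,-1],[0.0027,-0.0027,0.0667,0,0,0,-1],[0.0027,-0.0027,0.0933,0,0,0,-1],[0.0027,-0.0027,0.1133,0,0,0,-1],[0.0027,-0.0027,0.1267,0,0,0,-1],[0.0027,-0.0027,0.1333,0,0,0,-1],[0.0027,-0.0027,0.1333,0,0,0,-1]]

```text
time_s: 2.85
ee_pos: [0.6685, 0.0031, 0.1553]
eef_rot: [3.14, -0.608, -0.052]
force: [-0.8, 0.2, 0.6]
grip_width: 0.0937
grip_force: 0.0
```

```bash
python3 - <<'E'
from h import *
f=np.load('scene0.npz'); im,d=f['im'],f['d']; ci=cams.camera_info('scene'); P=cloud(d,ci)
for u,v in ((200+215/3,160+262/3),(200+485/3,160+287/3)):
    u=round(u);v=round(v); print(S(P[v,u]).round(4)); print(im[v-2:v+3,u-8:u+9].mean(-1).astype(int))
s,p,R=state(); print(S(p),s['force'])
E
```

```text
[-0.0172 -0.1072  0.1073]
[[218 219 219 222 223 219 216 221 220 217 218 219 217 219 218 216 184]
 [218 215 215 217 214 201 209 212 210 217 218 219 219 215 219 218 218]
 [118 120 117 132 216 172 186 192 190 192 190 210 213 216 215 215 214]
 [117 117 118 118 119 174 189 187 189 183 166 119 117 115 118 116 131]
 [114 115 116 114 115 166 183 129 131 133 121 115 118 121 118 115 119]]
[-0.0102  0.1168  0.1169]
[[189 205 214 216 215 213 214 215 217 217 216 219 219 220 219 219 223]
 [184 122 115 117 115 115 126 220 219 221 221 217 215 217 216 213 213]
 [131 113 116 117 116 117 119 117 115 118 121 119 115 118 118 119 120]
 [124 114 116 119 119 117 116 116 117 119 116 120 115 118 119 118 118]
 [115 115 118 119 117 115 119 116 115 115 119 114 117 117 116 116 116]]
[-0.03832439 -0.00441982  0.1553055 ] [-0.78727863  0.18447437  0.56282868]
```

arm_command:
  plan:
    - [[0,0,0,0,0,0,1],[0,0,0,0,0,0,1],[0,0,0,0,0,0,1],[0,0,0,0,0,0,1],[0,0,0,0,0,0,1],[0,0,0,0,0,0,1]]
  squeeze: 40

```text
time_s: 3.45
ee_pos: [0.6684, 0.0031, 0.1549]
eef_rot: [3.14, -0.607, -0.051]
force: [0.1, 0.3, 0.7]
grip_width: 0.0496
grip_force: 0.0
```

arm_command:
  plan:
    - [[0,0,0,0,0,0,1],[0,0,0,0,0,0,1],[0,0,0,0,0,0,1],[0,0,0,0,0,0,1],[0,0,0,0,0,0,1]]

```text
time_s: 3.95
ee_pos: [0.6684, 0.0032, 0.1548]
eef_rot: [3.14, -0.607, -0.051]
force: [-0.1, -0.5, 0.5]
grip_width: 0.0312
grip_force: 40.0
```

Scaled: -16 mm / 750 = -0.0213, -15 mm / 750 = -0.02.

arm_command:
  plan:
    - [[0,0,-0.0053,0,0,0,1],[0,0,-0.0107,0,0,0,1],[0,0,-0.016,0,0,0,1],[0,0,-0.02,0,0,0,1],[0,0,-0.0213,0,0,0,1],[0,0,-0.0213,0,0,0,1],[0,0,-0.0213,0,0,0,1]]

```text
time_s: 4.65
ee_pos: [0.6594, 0.0036, 0.1676]
eef_rot: [3.14, -0.607, -0.052]
force: [8.1, 0.2, -6.9]
grip_width: 0.031
grip_force: 40.0
```

Scaled: -89 mm / 750 = -0.1187, -86 mm / 750 = -0.1147.

arm_command:
  plan:
    - [[0,-0.004,0,0,0,0,1],[0,-0.0133,0,0,0,0,1],[0,-0.0267,0,0,0,0,1],[0,-0.04,0,0,0,0,1],[0,-0.0533,0,0,0,0,1],[0,-0.0667,0,0,0,0,1],[0,-0.08,0,0,0,0,1],[0,-0.0933,0,0,0,0,1],[0,-0.1053,0,0,0,0,1],[0,-0.1147,0,0,0,0,1],[0,-0.1187,0,0,0,0,1],[0,-0.1187,0,0,0,0,1]]

```text
time_s: 5.85
ee_pos: [0.6641, 0.0929, 0.1675]
eef_rot: [3.14, -0.607, -0.051]
force: [9.1, 1.1, -6.2]
grip_width: 0.0312
grip_force: 40.0
```

```bash
python3 - <<'E'
from h import *
s,p,R=state(); print(S(p),RS.inv().apply(s['force']),(tilt(35).inv()*R).as_rotvec())
im,d,ci=grab('scene'); P=cloud(d,ci)
k=np.all((P>[.6,-.05,.135])&(P<[.72,.16,.21]),-1)&(im.max(-1)<60); q=P[k]; print(k.sum(),S(q.min(0)),S(q.max(0)),S(q.mean(0)))
cv2.imwrite('pics/b.png',cv2.resize(im[160:320,200:460],None,fx=3,fy=3))
E
```

```text
[-0.04738518  0.08501738  0.16746574] [ 9.0278574   1.55523127 -6.21074598] [-0.00058166 -0.00370934 -0.0010779 ]
223 [-0.06614341  0.06780096  0.16833474] [-0.03298507  0.10222902  0.20503934] [-0.04765567  0.08502769  0.18800434]
```

View pics/b.png

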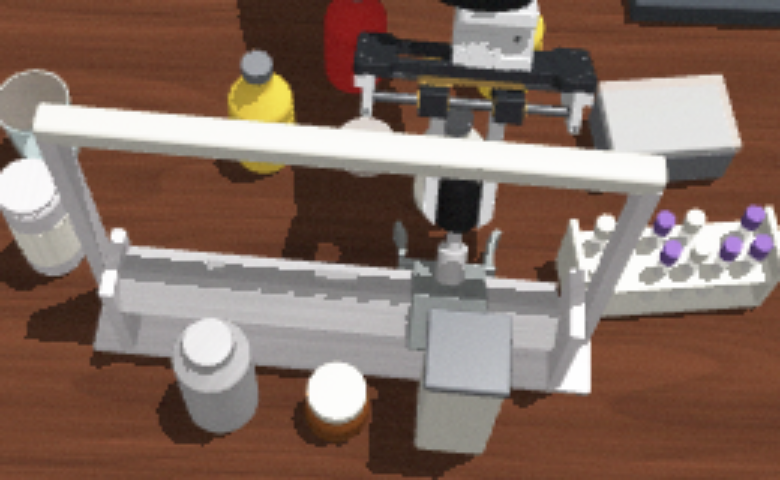

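Scaled: 14 mm / 750 = 0.0187, 12 mm / 750 = 0.016.

arm_command:
  plan:
    - [[0,0,0.0027,0,0,0,1],[0,0,0.0053,0,0,0,1],[0,0,0.0053,0,0,0,0.2],[0,0,0.0053,0,0,0,0.2],[0,0,0.0053,0,0,0,0.2],[0,0,0.0107,0,0,0,0.2],[0,0,0.016,0,0,0,0.2],[0,0,0.0187,0,0,0,0.2],[0,0,0.0187,0,0,0,0.2]]

```text
time_s: 6.8
ee_pos: [0.6719, 0.092, 0.1558]
eef_rot: [3.14, -0.606, -0.051]
force: [0.0, -0.0, -0.2]
grip_width: 0.0377
grip_force: 0.0
```

```bash
cat > knob.py <<'E'
from h import *
s,p,R=state(); print('tcp',S(p).round(4),'F',RS.inv().apply(s['force']).round(1),'w',s['grip_width'])
im,d,ci=grab('scene'); P=cloud(d,ci)
k=np.all((P>[.6,-.05,.135])&(P<[.72,.16,.21]),-1)&(im.max(-1)<60); q=RS.inv().apply(P[k]-RM)
print(k.sum(),q.min(0).round(4),q.max(0).round(4),q.mean(0).round(4))
E
python3 knob.py
```

```text
tcp [-0.0395  0.0846  0.1558] F [ 0.  -0.  -0.2] w 0.03767624907088758
240 [-0.0699  0.0658  0.1598] [-0.0304  0.1039  0.2004] [-0.0471  0.0852  0.1851]
```

Scaled: -6 mm / 750 = -0.008, -5 mm / 750 = -0.0067.

arm_command:
  plan:
    - [[0,-0.0013,0,0,0,0,0.2],[0,-0.0027,0,0,0,0,0.2],[0,-0.004,0,0,0,0,0.2],[0,-0.0053,0,0,0,0,0.2],[0,-0.0067,0,0,0,0,0.2],[0,-0.008,0,0,0,0,0.2]]

```text
time_s: 7.45
ee_pos: [0.6723, 0.0972, 0.1564]
eef_rot: [3.139, -0.607, -0.052]
force: [-1.0, -7.8, -0.4]
grip_width: 0.0379
grip_force: 4.1
```

```bash
python3 knob.py
```

```text
tcp [-0.0395  0.0898  0.1564] F [-0.6 -7.8 -0.4] w 0.0378509135180539
245 [-0.0692  0.071   0.1557] [-0.0299  0.109   0.1993] [-0.0471  0.0873  0.1851]
```

Scaled: -3 mm / 750 = -0.004, -2 mm / 750 = -0.0027.

arm_command:
  plan:
    - [[0,-0.0013,0,0,0,0,0.2],[0,-0.0027,0,0,0,0,0.2],[0,-0.004,0,0,0,0,0.2]]

```text
time_s: 7.8
ee_pos: [0.6724, 0.1005, 0.1562]
eef_rot: [3.139, -0.607, -0.052]
force: [3.9, -5.0, -3.1]
grip_width: 0.0376
grip_force: 2.5
```

```bash
python3 knob.py
```

```text
tcp [-0.0395  0.093   0.1562] F [ 4.2 -4.8 -3.1] w 0.037601152983970716
241 [-0.0727  0.074   0.1661] [-0.0298  0.1125  0.2007] [-0.0474  0.0906  0.1852]
```

Scaled: -1 mm / 750 = -0.0013, -0.5 mm / 750 = -0.0007.

arm_command:
  plan:
    - [[0,-0.0007,0,0,0,0,0.2],[0,-0.0013,0,0,0,0,0.2],[0,-0.0013,0,0,0,0,0.2]]

```text
time_s: 8.15
ee_pos: [0.6724, 0.1022, 0.1563]
eef_rot: [3.14, -0.607, -0.051]
force: [0.7, -1.6, -0.8]
grip_width: 0.0375
grip_force: 0.6
```

```bash
python3 knob.py
```

```text
tcp [-0.0396  0.0947  0.1563] F [ 0.8 -1.6 -0.8] w 0.037548261676081364
244 [-0.0677  0.0759  0.1512] [-0.0241  0.114   0.1933] [-0.0416  0.0923  0.1766]
```

The knob's mean height has dropped to 0.1766, which matches the home value of 0.176, so the pin is in. I'll open, back off and check.

Scaled: -180 mm / 750 = -0.24, -150 mm / 750 = -0.2.

arm_command:
  plan:
    - [[0,0.0027,0,0,0,0,0],[0,0.0027,0,0,0,0,-0.5],[0,0.0027,0,0,0,0,-1],[0,0.0027,0,0,0,0,-1],[0,0.0027,0,0,0,0,-1],[0,0.0027,-0.0133,0,0,0,-1],[0,0.0027,-0.0467,0,0,0,-1],[0,0.0027,-0.0933,0,0,0,-1],[0,0.0027,-0.1467,0,0,0,-1],[0,0.0027,-0.2,0,0,0,-1],[0,0.0027,-0.24,0,0,0,-1],[0,0.0027,-0.24,0,0,0,-1]]

```text
time_s: 9.4
ee_pos: [0.5691, 0.1061, 0.3093]
eef_rot: [-3.141, -0.614, -0.052]
force: [0.0, -0.4, -0.4]
grip_width: 0.0939
grip_force: 0.0
```

```bash
python3 knob.py; python3 - <<'E'
from h import *
for n in ('scene','top'):
    im,d,ci=grab(n); P=cloud(d,ci); cv2.imwrite(f'pics/c_{n}.png',cv2.resize(im[150:300,180:480],None,fx=2.5,fy=2.5))
    m=np.all((P>[.50,.05,.012])&(P<[.60,.14,.16]),-1); q=P[m]; t=q[q[:,2]>.143]
    print(n,S(q.min(0)),S(q.max(0)),'cap',S((t.min(0)+t.max(0))/2),(t.min(0)+t.max(0))/2)
E
```

```text
tcp [-0.143   0.0932  0.3093] F [ 0.  -0.4 -0.4] w 0.09390831446297392
230 [-0.0655  0.0766  0.1536] [-0.024   0.1073  0.1906] [-0.0409  0.0915  0.1763]
scene [-0.17344716  0.05172717  0.01218951] [-0.12476302  0.11295367  0.15302471] cap [-0.15427893  0.08243459  0.14815138] [0.55724679 0.09589595 0.14815138]
top [-0.17796083  0.04957222  0.03046767] [-0.1294922   0.11057328  0.15311849] cap [-0.15707137  0.0813235   0.14859508] [0.55440004 0.09493253 0.14859508]
```

View pics/c_scene.png

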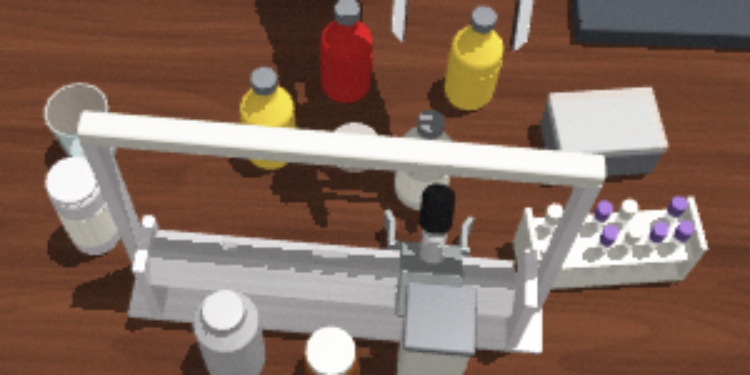

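The view shows the knob home at (437,208) in front of the tower, and the bottle is undisturbed. The yellow bottle stands close behind, so I'll push with a steep tool (17° tilt) and the fingers 36 mm apart so they cradle the bottle.

```bash
python3 - <<'E'
from h import *
Rt=tilt(17)
for p in ((-.192,.081,.30),(-.192,.081,.19)):
    print(rel(W(p),Rt))
print('yellow',S([.4185,.154,0]),S([.417,.004,0]))
E
```

```text
([-42.9, 11.7, -25.2], [0.001, -0.31, 0.001])
([-105.6, 11.6, 65.1], [0.001, -0.31, 0.001])
yellow [-0.29587651  0.13319756  0.        ] [-0.28952406 -0.01667537  0.        ]
```

Scaled: -106 mm / 750 = -0.1413, -92 mm / 750 = -0.1227, -0.31 rad / 1.5708 = -0.1974.

arm_command:
  plan:
    - [[-0.02,0.0053,-0.0107,0,-0.0637,0,-0.4],[-0.04,0.0107,-0.0213,0,-0.1273,0,0.23],[-0.0573,0.016,-0.0333,0,-0.1974,0,0.23],[-0.0773,0.016,-0.0053,0,-0.1974,0,0.23],[-0.1,0.016,0.028,0,-0.1974,0,0.23],[-0.1227,0.016,0.06,0,-0.1974,0,0.23],[-0.1413,0.016,0.0867,0,-0.1974,0,0.23],[-0.1413,0.016,0.0867,0,-0.1974,0,0.23],[-0.1413,0.016,0.0867,0,-0.1974,0,0.23],[-0.1413,0.016,0.0867,0,-0.1974,0,0.23]]

```text
time_s: 10.55
ee_pos: [0.5199, 0.0961, 0.1915]
eef_rot: [3.141, -0.298, -0.052]
force: [0.2, -0.7, 0.5]
grip_width: 0.0363
grip_force: 0.0
```

```bash
python3 - <<'E'
from h import *
Rt=tilt(17); s,p,R=state(); print(S(p),s['grip_width'])
for q in ((-.192,.081,.19),(-.192,.081,.022),(-.15,.086,.022)):
    print(rel(W(q),Rt))
E
```

```text
[-0.19158833  0.08070975  0.19147663] 0.0362632298267958
([-0.8, -0.3, 1.3], [0.001, -0.002, 0.0])
([-50.2, -0.4, 161.9], [0.001, -0.002, 0.0])
([-10.1, -5.4, 174.2], [0.001, -0.002, 0.0])
```

Straight down behind the bottle.

Scaled: 162 mm / 750 = 0.216, 161 mm / 750 = 0.2147.

arm_command:
  plan:
    - [[-0.0093,0,0.032,0,0,0,0.23],[-0.02,0,0.064,0,0,0,0.23],[-0.0293,0,0.096,0,0,0,0.23],[-0.04,0,0.128,0,0,0,0.23],[-0.0493,0,0.16,0,0,0,0.23],[-0.0573,0,0.1867,0,0,0,0.23],[-0.064,0,0.2053,0,0,0,0.23],[-0.0667,0,0.2147,0,0,0,0.23],[-0.0667,0,0.216,0,0,0,0.23]]

```text
time_s: 11.45
ee_pos: [0.5192, 0.0959, 0.0209]
eef_rot: [3.14, -0.297, -0.052]
force: [-0.1, -0.6, 0.7]
grip_width: 0.0366
grip_force: 0.0
```

```bash
cat > bot.py <<'E'
from h import *
s,p,R=state(); print('tcp',S(p).round(4),'F',RS.inv().apply(s['force']).round(1),(tilt(17).inv()*R).as_rotvec().round(3))
import sys
for n in ('scene','top'):
    im,d,ci=grab(n); cv2.imwrite(f'pics/{sys.argv[1]}_{n}.png',cv2.resize(im[150:300,180:480],None,fx=2.5,fy=2.5))
    P=(cloud(d,ci)-RM)@RS.as_matrix()
    m=np.all((P>[-.18,.04,.143])&(P<[-.055,.14,.156]),-1); t=P[m]
    if len(t): print(n,m.sum(),'cap',((t.min(0)+t.max(0))/2).round(4),np.median(t,0).round(4),t.max(0)-t.min(0))
E
python3 bot.py d
```

```text
tcp [-0.1923  0.0805  0.0209] F [-0.  -0.6  0.7] [-0.001  0.001 -0.   ]
scene 87 cap [-0.1537  0.0825  0.1482] [-0.1523  0.0825  0.1487] [0.02844688 0.02596976 0.00847429]
top 116 cap [-0.1572  0.0809  0.1489] [-0.1572  0.0808  0.15  ] [0.02740124 0.02699341 0.00761477]
```

View pics/d_scene.png

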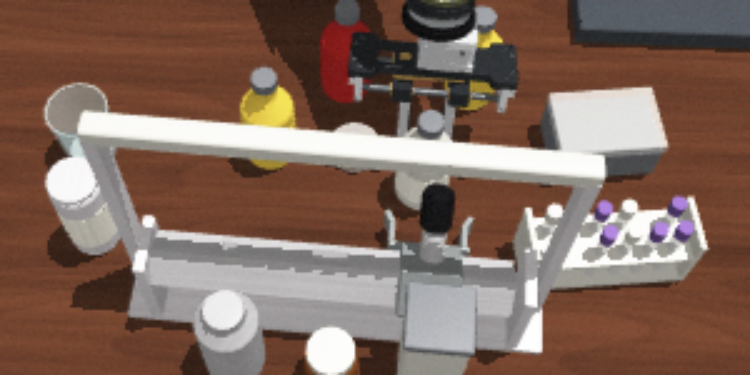

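The fingers are behind the bottle at (425,120) and nothing else is disturbed. Now the first 45 mm of the push, with a sideways drift of about 8 mm.

Scaled: 43 mm / 750 = 0.0573, 39 mm / 750 = 0.052.

arm_command:
  plan:
    - [[0.004,0,0.0013,0,0,0,0.23],[0.0093,-0.0013,0.0027,0,0,0,0.23],[0.0147,-0.0027,0.0047,0,0,0,0.23],[0.02,-0.004,0.006,0,0,0,0.23],[0.0253,-0.0053,0.008,0,0,0,0.23],[0.0307,-0.0067,0.0093,0,0,0,0.23],[0.036,-0.008,0.0107,0,0,0,0.23],[0.0413,-0.0093,0.0127,0,0,0,0.23],[0.0467,-0.0107,0.014,0,0,0,0.23],[0.052,-0.012,0.016,0,0,0,0.23],[0.0573,-0.0133,0.0173,0,0,0,0.23],[0.0573,-0.0133,0.0173,0,0,0,0.23]]

```text
time_s: 12.75
ee_pos: [0.5649, 0.1037, 0.021]
eef_rot: [3.141, -0.298, -0.052]
force: [0.5, -0.0, -0.7]
grip_width: 0.0361
grip_force: 0.3
```

```bash
python3 bot.py e
```

```text
tcp [-0.147   0.0906  0.021 ] F [ 0.5 -0.  -0.7] [-0.001  0.001 -0.   ]
scene 134 cap [-0.1627  0.0902  0.1495] [-0.1617  0.0871  0.1467] [0.03429003 0.09920207 0.01293652]
top 222 cap [-0.1349  0.0939  0.1495] [-0.1298  0.0893  0.1486] [0.06137126 0.09168609 0.01279099]
```

Scaled: 28 mm / 750 = 0.0373, 26 mm / 750 = 0.0347.

arm_command:
  plan:
    - [[0.0053,0,0.0013,0,0,0,0.23],[0.0107,-0.0013,0.0033,0,0,0,0.23],[0.016,-0.0013,0.0047,0,0,0,0.23],[0.0213,-0.0013,0.0067,0,0,0,0.23],[0.0267,-0.0013,0.008,0,0,0,0.23],[0.0307,-0.0013,0.0093,0,0,0,0.23],[0.0347,-0.0013,0.0107,0,0,0,0.23],[0.0373,-0.0013,0.0113,0,0,0,0.23]]

```text
time_s: 13.65
ee_pos: [0.5938, 0.103, 0.021]
eef_rot: [3.14, -0.297, -0.052]
force: [-1.2, 0.2, -0.9]
grip_width: 0.0365
grip_force: 0.9
```

```bash
python3 bot.py f
```

```text
tcp [-0.1182  0.0914  0.021 ] F [-1.2  0.1 -0.9] [-0.001  0.    -0.   ]
scene 190 cap [-0.1292  0.0894  0.1497] [-0.1341  0.0809  0.1499] [0.09840971 0.09854342 0.01241796]
top 219 cap [-0.1047  0.091   0.1492] [-0.0978  0.0894  0.1484] [0.06109156 0.09672269 0.01232237]
```

View pics/f_scene.png

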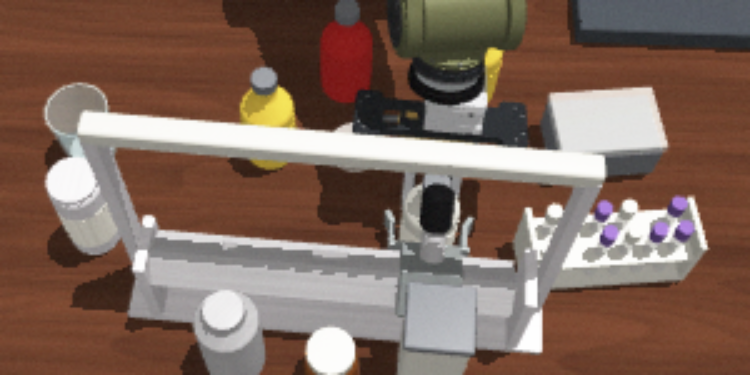

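The bottle is upright between the prongs at (430,215), about 5 mm short of the back plate. I'll finish slowly.

arm_command:
  plan:
    - [[0.0013,0,0.0004,0,0,0,0.23],[0.0027,0,0.0008,0,0,0,0.23],[0.004,0,0.0012,0,0,0,0.23],[0.0053,0,0.0016,0,0,0,0.23],[0.0053,0,0.0016,0,0,0,0.23]]

```text
time_s: 14.25
ee_pos: [0.5977, 0.1028, 0.021]
eef_rot: [3.14, -0.297, -0.052]
force: [-2.6, 0.2, 0.3]
grip_width: 0.0365
grip_force: 1.2
```

Scaled: 2 mm / 750 = 0.0027, 1 mm / 750 = 0.0013.

arm_command:
  plan:
    - [[0.0013,0,0.0004,0,0,0,0.23],[0.0027,0,0.0008,0,0,0,0.23],[0.0027,0,0.0008,0,0,0,0.23]]

```text
time_s: 14.55
ee_pos: [0.5985, 0.1028, 0.0206]
eef_rot: [3.14, -0.294, -0.052]
force: [-14.4, 2.0, 7.3]
grip_width: 0.0365
grip_force: 6.7
```

The force rose to 14 N, so the bottle is against the fork back. Backing off horizontally, then going up.

Scaled: -175 mm / 750 = -0.2333, -142 mm / 750 = -0.1893.

arm_command:
  plan:
    - [[-0.0027,0,-0.0008,0,0,0,0.23],[-0.0107,0,-0.0032,0,0,0,0.23],[-0.0267,0,-0.008,0,0,0,0.23],[-0.0427,0,-0.0133,0,0,0,0.23],[-0.0533,0,-0.016,0,0,0,0.23],[-0.0453,0,-0.0427,0,0,0,0.23],[-0.032,0,-0.0867,0,0,0,0.23],[-0.016,0,-0.1373,0,0,0,0.23],[0,0,-0.1893,0,0,0,0.23],[0.0133,0,-0.2333,0,0,0,0.23],[0.0133,0,-0.2333,0,0,0,0.23],[0.0133,0,-0.2333,0,0,0,0.23]]

```text
time_s: 15.75
ee_pos: [0.5583, 0.1051, 0.1917]
eef_rot: [3.141, -0.299, -0.052]
force: [-0.3, -0.5, -0.3]
grip_width: 0.036
grip_force: 0.0
```

```bash
python3 knob.py; python3 bot.py g
```

```text
tcp [-0.1537  0.0917  0.1917] F [-0.3 -0.6 -0.3] w 0.03598900448108978
220 [-0.0656  0.0766  0.1565] [-0.0245  0.1059  0.1936] [-0.041   0.0909  0.1767]
tcp [-0.1541  0.0916  0.1905] F [-0.5 -0.7 -0.1] [-0.001 -0.    -0.   ]
scene 42 cap [-0.0841  0.0909  0.1487] [-0.0857  0.0906  0.149 ] [0.01523894 0.02488053 0.0068432 ]
top 112 cap [-0.0845  0.0902  0.1488] [-0.084   0.0895  0.1496] [0.02563885 0.02544967 0.00891953]
```

View pics/g_top.png

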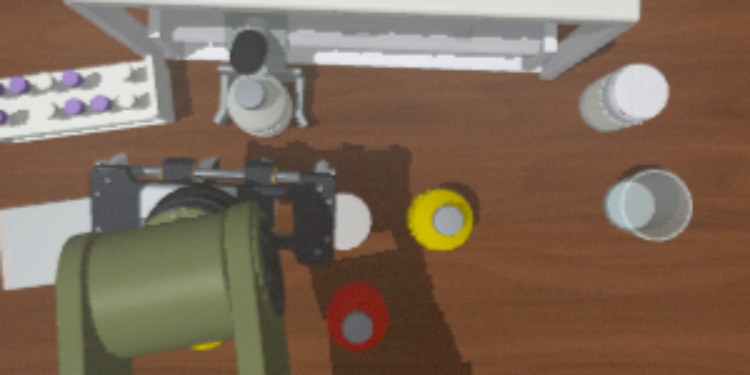

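The bottle at (260,105) sits in the fork, upright, with its cap at x' -0.084, y' 0.0905 against a seat of (-0.082, 0.092). The knob at (248,50) is home and the robot is clear, so I'm handing in.

```bash
python3 -c "
from station import ctrl
print(ctrl.hand_in())"
```

```text
the job is handed in; nothing more can be done
None
```

I handed the job in at about 16 s: the carrier is locked at the tower end with its plunger home, the bottle stands upright about 2 mm from the fork seat against the back plate, the arm is clear, and no bystander looked moved in the pictures; the hand-in call gave no verdict.

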